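# Show the truck's battery cassette to the inspection camera

### The arm

A 6-joint arm with a two-finger parallel gripper is mounted at the origin on the work surface. World frame = base frame: x ahead of the robot, y to its left, z up, the work surface at z = 0. Lengths are in mm, angles in rad, forces in N, time in s.
With the tool pointing down it reaches from about 300 to 875 mm from the base axis. Payload 6.4 kg.
Tool frame: the origin (TCP) lies at the very end of the fingers, on their centre line; the grasp point (between the pads) lies 19 mm behind it (bot.grip_point_offset is the distance from the TCP to the grasp point, in mm); z points along the fingers, y is the line along which they close (so a half turn about z gives the same grasp; the last joint's range is limited). The gripper opens to 88 mm and grips with 3 to 60 N. Pads are 18 mm wide; open, the fingers measure 123 mm over their backs; the gripper's body (75 mm by 187 mm) begins 45 mm behind the grasp point.
Start: joints at [-1.407, 0.181, 1.607, -0, 1.354, -0.206], TCP at [207.838, -536.138, 238.714] pointing down, gripper open.
Joint ranges: [-2.99, 2.99], [-0.89, 2.07], [0.3, 2.58], [-1.14, 4.28], [0, 2.63], [-3.12, 3.12]. Speed limits (rad/s): [2.57, 2.57, 3.01, 3.14, 3.14, 3.14].

### API

Orientations are given as a rotation vector (axis times angle).
In Python, from workcell import bot gives the robot as it stands. The module is installed in compiled form; this text tells all that it offers.
- The arm moves only by the tool arm_command, never from a script. Its argument "rows" is a list of rows, each a list of 7 numbers: the shift along the tool's x, y, z normalised to -1 to 1, where 1 is 3 cm, then the turn, a rotation vector about the tool's x, y, z normalised to -1 to 1, where 1 is 8 degrees, then the closure, from -1 (fully open) to 1 (shut). A call has 1 to 5 rows; each row shifts and turns the commanded pose from where the row before left it, along the tool's axes as they then stand; what a row does not reach is not made up. A row lasts 1/10 s, in which the tool goes at most 50 mm and 8.59 degrees, less where a joint would pass 70% of its speed; a pose out of reach is approached as far as the arm can. A call with a number of a shift or a turn outside -1 to 1 is refused whole. A call with a gripper value outside its range is refused whole. The fingers move at their own pace and stop on an object; "grip_force" is the grip in N (left out, the last holds). Time passes only in rows, so rows that do not move let the fingers close. It gives the time, the measured TCP pose, the force, the opening and the grip force at its end, in the units of the state.
- bot.observe(): the state, without advancing time (a new reading comes with each control period).
- bot.snapshot(name): name is "side" or "top"; returns a dict with "img" (384x512x3 uint8, blue, green, red), "K" (3x3 intrinsics, pixels), "origin" and "orientation" of the camera in the world. Camera axes: x right, y up, looking along -z (the intrinsics and any distortion apply to the point x, -y, -z); pixel columns grow to the right and rows downward; lengths in mm; the calibration is good to about 2 mm. A picture is of the moment at which its call begins. There is no depth.
- bot.sign_off(): hands the job in; it is judged then, once.
The state is a dict: "clock": time; "joints": joint angles; "joint_velocities": joint speeds; "joint_efforts": joint torques, N m; "position": TCP position; "orientation": TCP orientation; "ft_force": force on the tool from outside, world axes, zero at the start; "wrist_torque": the same for the moment, N m; "grip_width": opening from 0.0 (shut) to 1.0 (fully open); "finger_force": force on a finger pad.
Only numpy, scipy, OpenCV 4.12 (cv2) and the standard library are available. Lean on these libraries where they do the work, as an engineer would, in place of code of your own. Each camera call takes 0.05 s, during which the arm holds its last target. There are 200 camera calls.

### The job

Push the half-built toy truck square and flush into the fence corner on the tray, its rear end against the short rail and its side against the long rail. Then tip its steel bed right up so that it stays up, draw the battery cassette out of the well beneath, and hold the cassette upright and still in front of the inspection camera, its contact end squarely facing the lens, centred on the lens and about 110 mm from it. The program finishes while still holding the cassette there; the truck stays seated in the corner with its bed up, and the other parts on the tray are left alone.

Things in the scene. Friction and masses are not known exactly. Their poses are not given: they have to be found in the camera images.
- truck: Half-built toy truck, loose, 0.6 kg, no cab or wheels: flat-bottomed black plastic chassis 210 (x) x 84 x 45 mm high, straight flat sides and ends, steel bed hinged on top. Origin: centre of underside. +x to its front (bare cab deck, four 8 mm pegs, front 65 mm), +y to its left. Battery well 60 x 38 mm in the deck, centre 5 mm ahead of the origin, floor 6 mm above the underside, under the bed.
- truck_heel (a point): The truck's rear right lower corner: 105 mm behind and 42 mm to the right of the truck's origin, at its underside. When the truck is seated it lies in the fence's inside corner.
- bed (a joint): Hinge of the tipper bed, rad: 0 = shut on the deck, grows as the bed's front end lifts, stop at 1.4; the hinge line runs across the truck's rear. Stiff hinge (0.17 N m of friction): the bed stays where it is left; about 2.5 N of lift at its front end moves it. It may start up to 0.08 ajar.
- bed_hinge (a point): Middle of the hinge line, 92 mm behind the truck's origin, 50 mm above its underside. Turns with the bed: x along the bed to its front, y to its left, z out of its open top. Steel tray 52 mm wide outside, x from -3 to 132 mm; side walls 3 mm thick, z from -4 to 40 mm (front wall to 44), floor at z 20 to 23; skirts below the floor hide the fin. Raised, it overhangs the truck's rear by 30 mm.
- bed_grip (a point): Point on the bed's middle line near its front end: 112 mm ahead of the hinge line and 24 mm above it in the bed's frame. The bed can be gripped here across its outer sides (52 mm) from above; it turns between the pads as it is lifted along its arc.
- cassette: Grey plastic battery cassette, loose, 0.12 kg, in the truck's well under the bed with 2 mm of play: box 56 (x) x 34 (y) x 36 mm high with an upright pull fin centred on top, 34 long (x), 10 thick (y), 21 mm high. Origin: centre of underside. In the well its x points to the truck's front and the fin stands 18 mm above the deck. Draws straight up; 39 mm of lift frees it.
- contacts (a point): Centre of the cassette's contact end (its +x end face, with two brass plates): 28 mm ahead of the cassette's origin and 18 mm above its underside.
- fence: Fixed locating fence: two steel angle rails 30 mm high, 5 mm thick, 28 mm feet outside. Origin: inside corner, on the tray floor. Long rail along the fence's +y, 190 mm, inner face at x = 0; short rail along -x, 90 mm, inner face at y = 0. The seated truck points along the fence's +y, right side on the long rail, rear on the short rail: its origin at x = -42, y = 105 mm in the fence's frame.
- camera: Inspection camera with ring light on a post stand, fixed; post 312 mm high, camera axis 195 mm above the tray floor. Origin: on the tray floor under the camera housing. It looks level along its own -x.
- lens (a point): Centre of the camera's lens front (195 mm above the tray floor; axes as the camera's: -x is the direction of view). The ring light around it is 72 mm across.
- focus (a point): Point of best focus, in the air 110 mm in front of the lens on its axis; the middle of the cassette's contact end belongs here. Axes as the camera's.
- cab: Bystander: yellow plastic truck cab, 58 x 72 x 60 mm high, loose. Origin: centre of the underside.
- tyre_a: Bystander: chunky grey rubber tyre lying flat, 52 mm across, 22 mm high, loose. Origin: centre of the underside.
- tyre_b: Bystander: a second tyre like the first. Origin: centre of the underside.
- tank: Bystander: red plastic fuel tank, 64 x 30 x 36 mm high, loose. Origin: centre of the underside.
- axle: Bystander: steel axle with two square hubs, 100 mm long, 12 mm high, loose, lying along its x. Origin: centre of the underside.
- driver: Bystander: screwdriver, 170 mm long, loose, lying along its x. Origin: underside, about mid-length.
- screw_bin: Bystander: small open plastic bin of screws, 70 x 90 x 35 mm high, loose. Origin: centre of the underside.
There are look-alikes about, which are no part of the job. Of the things shaped like the truck, the black one is meant.

How it is judged:
By the outcome, as a careful person would: the job done as asked, in the order asked, and still so for the second after the job is handed in, while the arm keeps its last pose, push and grip.
It also fails if it takes over 72 s, if anything falls off the work surface, if the arm or the gripper's body presses on something with over 40 N, if the wrist force passes 120 N, or if a joint passes its speed limit or range.

## Working session

There is one attempt and no reset: what is moved stays moved. The work goes in short steps, Python scripts to look and compute and a tool call to move; the robot and the scene stay as the last step left them, time stands still between calls to the robot, and variables do not carry over. Pictures are saved under pics/ and viewed, at most 10 in all, crops included, and the job is handed in when it is done.

Besides the shell and the picture viewer there is one more tool, called after "Request:" in YAML: its name, and indented under it one key for each argument. arm_command: Moves the arm, as the interface text tells. Its arguments: {"type":"object","properties":{"rows":{"type":"array","items":{"type":"array","items":{"type":"number"}}},"grip_force":{"type":"number"}},"required":["rows"]}

```bash
mkdir -p pics
python3 - <<'E'
from workcell import bot
import cv2,numpy as np
for n in ("side","top"):
    s=bot.snapshot(n); cv2.imwrite(f"pics/{n}0.png",cv2.resize(s["img"],(800,600)))
    np.savez(f"{n}0.npz",**s); print(n,s["K"],s["origin"],s["orientation"],[k for k in s])
print(bot.observe())
E
```

```text
side [[415.81612108   0.         259.3114762 ]
 [  0.         415.81612108 194.37134026]
 [  0.           0.           1.        ]] [474.37686995 895.02167064 798.31408488] [ 0.05503272 -1.31510426 -2.76257385] ['img', 'K', 'origin', 'orientation']
top [[364.45088731   0.         251.21824013]
 [  0.         364.45088731 192.18670571]
 [  0.           0.           1.        ]] [ 421.04201269   66.04697329 1047.87635705] [ 0.10168494 -0.10292928 -1.55502642] ['img', 'K', 'origin', 'orientation']
{'clock': 0.1, 'joints': array([-1.40731355e+00,  1.81472541e-01,  1.60785981e+00, -8.29220191e-06,
        1.35381553e+00, -2.06265979e-01]), 'joint_velocities': array([ 0.0019756 , -0.00170234, -0.00351351,  0.00173801, -0.00108163,
        0.00093809]), 'joint_efforts': array([ 5.69631848e-04, -4.34816623e+01, -3.42695940e+01,  7.05124531e-02,
        3.40980710e-02, -2.69719419e-05]), 'position': array([ 207.74876147, -535.6576915 ,  237.92027694]), 'orientation': array([-3.08652882e+00, -5.77214071e-01, -3.95198987e-05]), 'ft_force': array([ 0.45364299,  0.27123005, -0.58237355]), 'wrist_torque': array([-0.02478065,  0.02012103,  0.02779033]), 'finger_force': 0.0, 'grip_width': 0.9994732745696041}
```

View pics/top0.png

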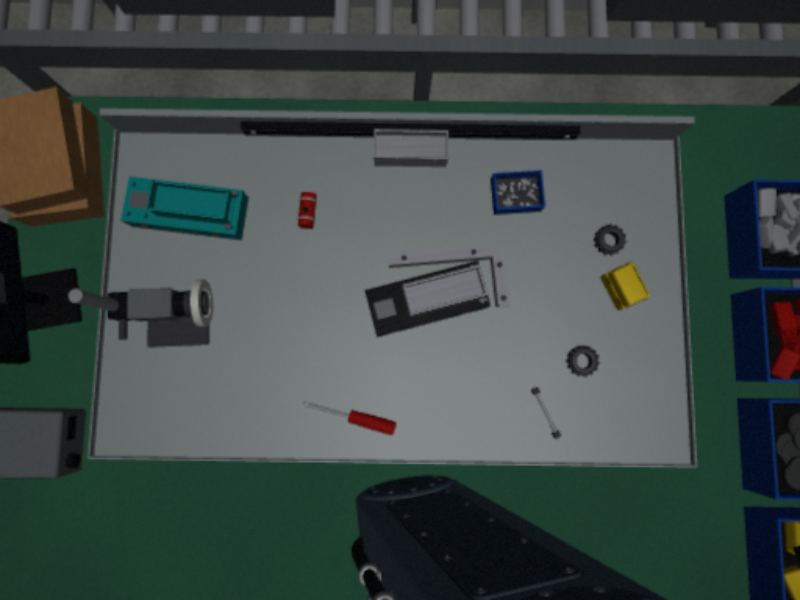

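View pics/side0.png

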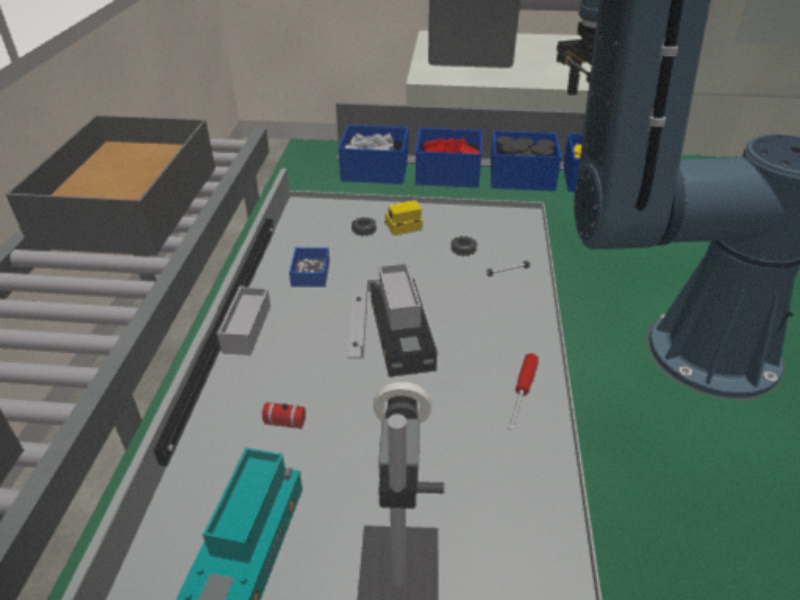

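```bash
cat > h.py <<'E'
import numpy as np,cv2
from scipy.spatial.transform import Rotation as R
def load(n): return dict(np.load(f"{n}.npz"))
def ray(s,u,v):
    K=s["K"]; d=np.array([(u-K[0,2])/K[0,0],-(v-K[1,2])/K[1,1],-1.])
    d=R.from_rotvec(s["orientation"]).apply(d); return s["origin"],d/np.linalg.norm(d)
def plane(s,u,v,z):
    o,d=ray(s,u,v); return o+d*(z-o[2])/d[2]
def proj(s,p):
    c=R.from_rotvec(s["orientation"]).inv().apply(np.array(p)-s["origin"]); K=s["K"]
    return np.array([K[0,2]-K[0,0]*c[0]/c[2],K[1,2]+K[1,1]*c[1]/c[2]])
def tri(s1,p1,s2,p2):
    (o,d),(q,e)=ray(s1,*p1),ray(s2,*p2)
    t=np.linalg.lstsq(np.c_[d,-e],q-o,rcond=None)[0]; a,b=o+t[0]*d,q+t[1]*e
    return (a+b)/2,np.linalg.norm(a-b)
E
python3 - <<'E'
from h import *
t=load("top0")["img"];s=load("side0")["img"]
A=cv2.resize(t[152:222,228:332],None,fx=7.6,fy=7.6,interpolation=cv2.INTER_CUBIC)[:,:790]
cv2.imwrite("pics/c1.png",cv2.convertScaleAbs(A,alpha=1.6))
B=cv2.resize(s[165:245,220:285],None,fx=7,fy=7,interpolation=cv2.INTER_CUBIC)
C=cv2.resize(t[175:225,65:140],(345,230),interpolation=cv2.INTER_CUBIC)
C2=cv2.resize(s[240:384,225:290],(156,326),interpolation=cv2.INTER_CUBIC)
out=np.zeros((560,800,3),np.uint8); out[:,:455]=B; out[:230,455:]=C; out[232:558,455:611]=C2
cv2.imwrite("pics/c2.png",cv2.convertScaleAbs(out,alpha=1.5))
E
```

```text
(no output)
```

View pics/c1.png

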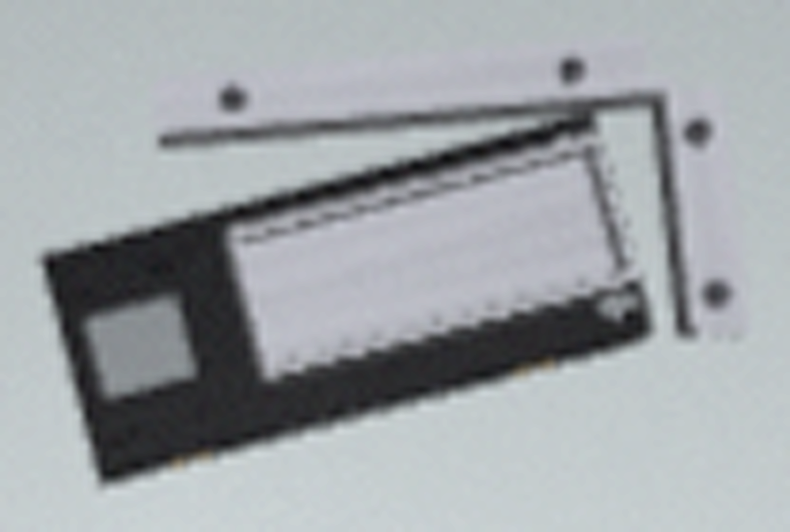

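View pics/c2.png

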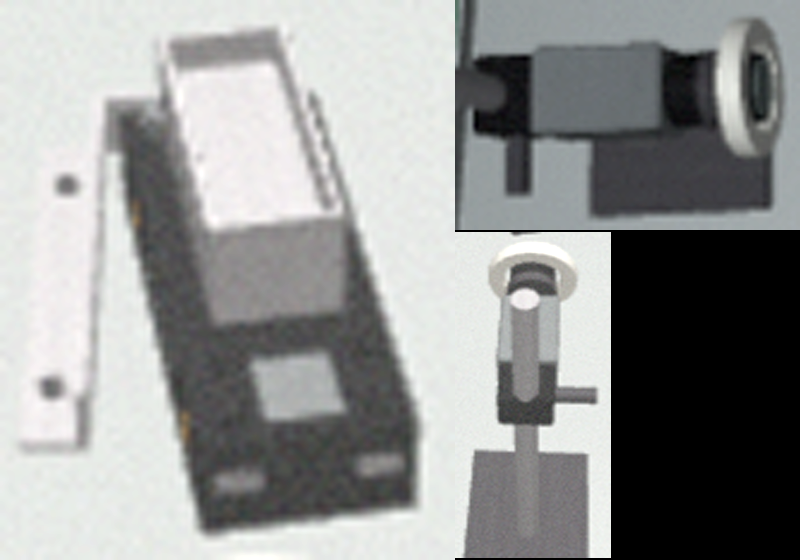

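Run:
```python
from h import *
np.set_printoptions(precision=1,suppress=True)
t=load("top0");s=load("side0")
T=lambda u,v:(228+u/7.6-.43,152+v/7.6-.43)
S=lambda u,v:(220+u/7-.43,165+v/7-.43)
for a,b in [((232,98),(52,387)),((570,68),(67,185)),((45,258),(200,530)),((103,483),(415,505-85)),]:
    print(tri(t,T(*a),s,S(*b)))
print("rail pts at z30");
for p in [(162,141),(660,97),(686,332)]:print(plane(t,*T(*p),30),plane(t,*T(*p),0))
print("truck top corners z45")
for p in [(45,258),(103,483),(650,332),(595,120)]:print(plane(t,*T(*p),45))
# ring
hs=[]
for n,d,(r0,r1,c0,c1) in (("top",t,(170,225,112,140)),("side",s,(240,275,232,280))):
    im=d["img"][r0:r1,c0:c1]; m=((im.min(2)>(165))).astype(np.uint8)
    c=max(cv2.findContours(m,0,2)[0],key=cv2.contourArea); e=cv2.fitEllipse(cv2.convexHull(c)); print(n,e,cv2.contourArea(c),im.min(2).max())
    hs.append((e[0][0]+c0,e[0][1]+r0))
print(hs,tri(t,hs[0],s,hs[1]))
```

```text
(array([639. ,  47.2,   8.1]), np.float64(0.150334727625481))
(array([652.2, -82.2,   7.8]), np.float64(0.8061625094021599))
(array([574.1, 117.7,   5. ]), np.float64(5.113367881269548))
(array([490.5,  93. ,  45.3]), np.float64(3.692910574233677))
rail pts at z30
[617.7  73.6  30. ] [623.5  73.8   0. ]
[ 637.  -112.7   30. ] [ 643.4 -117.9    0. ]
[ 548.5 -121.5   30. ] [ 552.2 -127.     0. ]
truck top corners z45
[570.7 115.7  45. ]
[488.6  93.1  45. ]
[ 546.4 -105.6   45. ]
[624.9 -86.   45. ]Traceback (most recent call last):
  File "<stdin>", line 16, in <module>
ValueError: max() iterable argument is empty
```

Run:
```python
from h import *
np.set_printoptions(precision=1,suppress=True,linewidth=150)
t=load("top0");s=load("side0")
hs=[]
for n,d,(r0,r1,c0,c1) in (("top",t,(172,215,114,142)),("side",s,(238,278,232,282))):
    im=d["img"][r0:r1,c0:c1].astype(int); w=im[:,:,2]-im[:,:,0]
    print(n,"bg",im[0,0],w.max()); m=((w>w.max()*.5)).astype(np.uint8)
    c=max(cv2.findContours(m,0,2)[0],key=cv2.contourArea);h=cv2.convexHull(c); e=cv2.fitEllipse(h); print(e,cv2.boundingRect(c),len(c))
    hs.append((e[0][0]+c0,e[0][1]+r0))
p,e=tri(t,hs[0],s,hs[1]);print("ring",hs,p,e)
C=lambda u,v:(65+(u-455)/4.6-.4,175+v/4.6-.4)
for z,pts in ((220,[(532,47),(660,43),(530,133),(660,133)]),(10,[(590,135),(770,135),(590,215),(770,207)])):
    q=[plane(t,*C(*a),z) for a in pts]
    for a,b in ((0,1),(2,3)): print(q[a],q[b],"dir from -y",np.arctan2((q[b]-q[a])[0],-(q[b]-q[a])[1]))
```

```text
top bg [109 108 103] 3
((13.08533000946045, 21.85273551940918), (10.618443489074707, 27.576522827148438), 177.0811767578125) (8, 8, 10, 29) 62
side bg [155 156 155] 12
((25.073373794555664, 20.34357452392578), (28.611892700195312, 36.601444244384766), 92.2215347290039) (7, 7, 37, 25) 92
ring [(127.08533000946045, 193.85273551940918), (257.07337379455566, 258.3435745239258)] [524.8 356.6 201. ] 0.8444345680418317
[541.5 456.2 220. ] [544.4 392.5 220. ] dir from -y 0.04518320969955453
[498.4 454.  220. ] [499.3 389.7 220. ] dir from -y 0.01342017296081771
[517.3 515.1  10. ] [518.8 403.4  10. ] dir from -y 0.013418173947316833
[467.8 511.7  10. ] [474.2 400.9  10. ] dir from -y 0.05781165413782339
```

Request:
arm_command:
  rows:
    - [0,0,0,0,0,0.956,-1]
    - [0,0,0,0,0,0.956,-1]
    - [0,0,0,0,1,0,-1]
    - [0,0,0,0,1,0,-1]
    - [0,0,0,0,1,0,-1]

```text
clock: 0.6
position: [208.3, -536.4, 239.5]
orientation: [-3.048, -0.159, -0.657]
ft_force: [0.2, 0.1, -0.9]
grip_width: 0.997
finger_force: 0.0
```

```bash
cat >> h.py <<'E'
F0=np.array([634.5,-110,5.]); PH=0.103
def fw(a,b,z):  # fence frame -> world, z world
    c,s=np.cos(PH),np.sin(PH); return np.array([F0[0]+a*c-b*s,F0[1]+a*s+b*c,z])
def wf(p):
    c,s=np.cos(PH),np.sin(PH); d=np.array(p)-F0; return np.array([d[0]*c+d[1]*s,-d[0]*s+d[1]*c,p[2]])
def plan(*tg):
    from workcell import bot
    o=bot.observe(); p=o["position"]; r=R.from_rotvec(o["orientation"])
    print("t%.1f"%o["clock"],"pos",p.round(1),"fence",wf(p).round(1),"F",o["ft_force"].round(1),"w",round(o["grip_width"],3)); print(r.as_matrix().round(3))
    for g in tg:
        d=r.inv().apply(g-p)/30; n=max(int(np.ceil(abs(d).max())),int(np.ceil(np.linalg.norm(d)*30/48)))
        print(np.round(g,1),"n",n,"row",(d/max(n,1)).round(3),"tot",d.round(2)); p=np.array(g)
E
python3 -c "
from h import *
plan(fw(-155,125,150),fw(-155,125,26),fw(-105,125,26))"
```

```text
t0.6 pos [ 208.3 -536.4  239.5] fence [-467.8 -380.3  239.5] F [ 0.2  0.1 -0.9] w 0.997
[[ 0.906  0.103  0.41 ]
 [ 0.095 -0.995  0.04 ]
 [ 0.412  0.002 -0.911]]
[467.5  -1.6 150. ] n 17 row [ 0.488 -0.991  0.41 ] tot [  8.3  -16.85   6.98]
[467.5  -1.6  26. ] n 4 row [-0.425 -0.002  0.942] tot [-1.7  -0.01  3.77]
[517.2   3.5  26. ] n 2 row [0.759 0.    0.343] tot [1.52 0.   0.69]
```

Request:
arm_command:
  rows:
    - [0.49,-0.99,0.41,0,0,0,-1]
    - [0.49,-0.99,0.41,0,0,0,-1]
    - [0.49,-0.99,0.41,0,0,0,-1]
    - [0.49,-0.99,0.41,0,0,0,-1]
    - [0.49,-0.99,0.41,0,0,0,-1]

```text
clock: 1.1
position: [284.5, -377.5, 211.8]
orientation: [-3.048, -0.156, -0.648]
ft_force: [0.2, -0.6, -0.0]
grip_width: 1.001
finger_force: 0.0
```

Request:
arm_command:
  rows:
    - [0.49,-0.99,0.41,0,0,0,-1]
    - [0.49,-0.99,0.41,0,0,0,-1]
    - [0.49,-0.99,0.41,0,0,0,-1]
    - [0.49,-0.99,0.41,0,0,0,-1]
    - [0.49,-0.99,0.41,0,0,0,-1]

```text
clock: 1.6
position: [360.9, -220.4, 185.7]
orientation: [-3.048, -0.156, -0.648]
ft_force: [1.4, 0.1, 0.5]
grip_width: 0.998
finger_force: 0.0
```

Request:
arm_command:
  rows:
    - [0.49,-0.99,0.41,0,0,0,-1]
    - [0.49,-0.99,0.41,0,0,0,-1]
    - [0.49,-0.99,0.41,0,0,0,-1]
    - [0.49,-0.99,0.41,0,0,0,-1]
    - [0.49,-0.99,0.41,0,0,0,-1]

```text
clock: 2.1
position: [437.4, -63.2, 159.7]
orientation: [-3.048, -0.157, -0.649]
ft_force: [0.4, -0.3, -1.2]
grip_width: 1.001
finger_force: 0.0
```

Request:
arm_command:
  rows:
    - [0.49,-0.99,0.41,0,0,0,-1]
    - [0.49,-0.99,0.41,0,0,0,-1]
    - [0,0,0,0,0,0,-1]

```text
clock: 2.4
position: [467.5, 2.4, 148.3]
orientation: [-3.046, -0.166, -0.645]
ft_force: [-0.1, 0.1, 0.1]
grip_width: 1.003
finger_force: 0.0
```

```bash
python3 -c "
from h import *
plan(fw(-155,125,26),fw(-105,125,26))"
```

```text
t2.4 pos [467.5   2.4 148.3] fence [-154.6  129.   148.3] F [-0.1  0.1  0.1] w 1.003
[[ 0.909  0.109  0.403]
 [ 0.099 -0.994  0.046]
 [ 0.405 -0.002 -0.914]]
[467.5  -1.6  26. ] n 4 row [-0.417  0.035  0.93 ] tot [-1.67  0.14  3.72]
[517.2   3.5  26. ] n 2 row [0.762 0.005 0.338] tot [1.52 0.01 0.68]
```

Descend, then advance along the fence's x.

Request:
arm_command:
  rows:
    - [-0.42,0.03,0.93,0,0,0,-1]
    - [-0.42,0.03,0.93,0,0,0,-1]
    - [-0.42,0.03,0.93,0,0,0,-1]
    - [-0.42,0.03,0.93,0,0,0,-1]
    - [0,0,0,0,0,0,-1]

```text
clock: 2.9
position: [463.6, -4.6, 22.7]
orientation: [-3.047, -0.153, -0.634]
ft_force: [-0.5, -0.6, 0.0]
grip_width: 1.0
finger_force: 0.0
```

Request:
arm_command:
  rows:
    - [0.305,0,0.137,0,0,0,-1]
    - [0.305,0,0.137,0,0,0,-1]
    - [0.305,0,0.137,0,0,0,-1]
    - [0.305,0,0.137,0,0,0,-1]
    - [0.305,0,0.137,0,0,0,-1]

```text
clock: 3.4
position: [518.3, 0.2, 27.4]
orientation: [-3.048, -0.159, -0.649]
ft_force: [-4.0, 0.3, 1.6]
grip_width: 1.004
finger_force: 1.7
```

```bash
python3 -c "
from h import *
plan(fw(-93,125,26))"
```

```text
t3.4 pos [5.183e+02 2.000e-01 2.740e+01] fence [-104.2  121.5   27.4] F [-4.   0.3  1.6] w 1.004
[[ 0.908  0.104  0.405]
 [ 0.095 -0.995  0.042]
 [ 0.407  0.    -0.913]]
[529.1   4.8  26. ] n 1 row [ 0.322 -0.115  0.196] tot [ 0.32 -0.12  0.2 ]
```

Request:
arm_command:
  rows:
    - [0.09,0,0.043,0,0,0,-1]
    - [0.09,0,0.043,0,0,0,-1]
    - [0.06,0,0.03,0,0,0,-1]
    - [0.06,0,0.03,0,0,0,-1]
    - [0,0,0,0,0,0,-1]

```text
clock: 3.9
position: [527.2, 0.9, 26.2]
orientation: [-3.048, -0.157, -0.647]
ft_force: [-2.4, 0.5, 0.8]
grip_width: 0.999
finger_force: 1.0
```

```bash
python3 -c "
from h import *
from workcell import bot
plan(fw(-93,125,26))
t=bot.snapshot('top');np.savez('top1.npz',**t)
A=cv2.resize(t['img'][147:227,220:325],None,fx=7.6,fy=7.5,interpolation=cv2.INTER_CUBIC)
cv2.imwrite('pics/c3.png',cv2.convertScaleAbs(A,alpha=1.6))"
```

```text
t3.9 pos [527.2   0.9  26.2] fence [-95.4 121.3  26.2] F [-2.4  0.5  0.8] w 0.999
[[ 0.909  0.103  0.404]
 [ 0.094 -0.995  0.042]
 [ 0.406 -0.    -0.914]]
[529.1   4.8  26. ] n 1 row [ 0.069 -0.122  0.039] tot [ 0.07 -0.12  0.04]
```

View pics/c3.png

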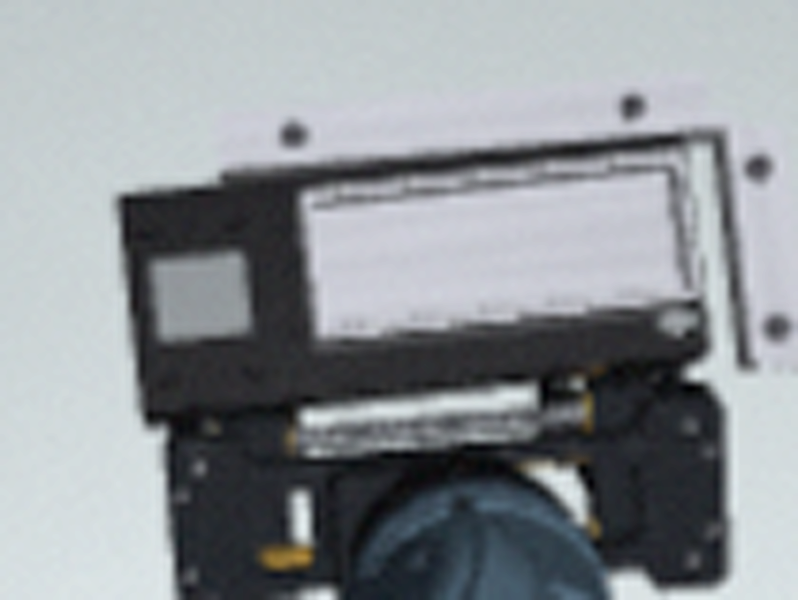

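The truck is now nearly parallel to the long rail (rail line at v≈175→135), with about 10 mm left to the short rail (u≈705 vs 735). I'll press the side home.

Request:
arm_command:
  rows:
    - [0.05,0,0.023,0,0,0,-1]
    - [0.03,0,0.014,0,0,0,-1]
    - [0,0,0,0,0,0,-1]

```text
clock: 4.25
position: [530.0, 1.0, 26.3]
orientation: [-3.048, -0.157, -0.648]
ft_force: [-2.7, 0.9, -0.1]
grip_width: 1.003
finger_force: 1.0
```

Request:
arm_command:
  rows:
    - [0.03,0,0.014,0,0,0,-1]
    - [0.03,0,0.014,0,0,0,-1]
    - [0,0,0,0,0,0,-1]

```text
clock: 4.55
position: [532.0, 1.2, 26.3]
orientation: [-3.048, -0.157, -0.648]
ft_force: [-2.3, 0.6, -0.5]
grip_width: 0.999
finger_force: 1.1
```

Request:
arm_command:
  rows:
    - [0.03,0,0.014,0,0,0,-1]
    - [0.03,0,0.014,0,0,0,-1]
    - [0,0,0,0,0,0,-1]

```text
clock: 4.85
position: [534.0, 1.4, 26.3]
orientation: [-3.048, -0.157, -0.648]
ft_force: [-3.0, 0.3, 1.0]
grip_width: 0.993
finger_force: 1.2
```

Request:
arm_command:
  rows:
    - [0.03,0,0.014,0,0,0,-1]
    - [0,0,0,0,0,0,-1]
    - [0,0,0,0,0,0,-1]

```text
clock: 5.15
position: [534.5, 1.7, 26.1]
orientation: [-3.048, -0.157, -0.647]
ft_force: [-5.3, -0.0, 1.7]
grip_width: 0.998
finger_force: 2.7
```

Request:
arm_command:
  rows:
    - [0.03,0,0.014,0,0,0,-1]
    - [0.03,0,0.014,0,0,0,-1]
    - [0,0,0,0,0,0,-1]

```text
clock: 5.45
position: [535.1, 2.0, 25.5]
orientation: [-3.048, -0.157, -0.643]
ft_force: [-16.3, -3.8, 11.2]
grip_width: 1.001
finger_force: 8.3
```

```bash
python3 -c "
from h import *
plan(fw(-130,121,45),fw(-130,121,150),fw(-32,262,150))"
```

```text
t5.5 pos [535.1   2.   25.5] fence [-87.4 121.6  25.5] F [-16.3  -3.8  11.2] w 1.001
[[ 0.91   0.103  0.402]
 [ 0.094 -0.995  0.042]
 [ 0.404 -0.001 -0.915]]
[492.7  -3.   45. ] n 2 row [-0.518  0.009 -0.584] tot [-1.04  0.02 -1.17]
[492.7  -3.  150. ] n 4 row [ 0.354 -0.001 -0.8  ] tot [ 1.41 -0.   -3.2 ]
[575.7 147.3 150. ] n 5 row [ 0.597 -0.94   0.265] tot [ 2.99 -4.7   1.32]
```

Request:
arm_command:
  rows:
    - [-0.45,0,-0.2,0,0,0,-1]
    - [-0.45,0,-0.2,0,0,0,-1]
    - [0.354,0,-0.8,0,0,0,-1]
    - [0.354,0,-0.8,0,0,0,-1]
    - [0.354,0,-0.8,0,0,0,-1]

```text
clock: 5.95
position: [507.9, -1.8, 106.5]
orientation: [-3.049, -0.156, -0.65]
ft_force: [-0.2, 0.2, 0.6]
grip_width: 1.0
finger_force: 0.0
```

Request:
arm_command:
  rows:
    - [0.354,0,-0.8,0,0,0,-1]
    - [0,0,0,0,-1,0,0]
    - [0,0,0,0,-1,0,0]
    - [0,0,0,0,-0.97,0,0]

```text
clock: 6.35
position: [509.0, -2.0, 133.5]
orientation: [3.135, 0.16, 0.007]
ft_force: [-0.1, 0.1, -0.1]
grip_width: 0.751
finger_force: 0.0
```

```bash
python3 -c "
from h import *
from workcell import bot
print(bot.observe()['joints'].round(2))
plan(fw(-32,262,150),fw(-32,262,32))"
```

```text
[-0.24  0.16  1.87 -0.    1.11  1.23]
t6.3 pos [509.   -2.  133.5] fence [-113.7  120.4  133.5] F [-0.1  0.1 -0.1] w 0.751
[[ 0.995  0.102  0.004]
 [ 0.102 -0.995 -0.003]
 [ 0.004  0.003 -1.   ]]
[575.7 147.3 150. ] n 5 row [ 0.544 -0.945 -0.11 ] tot [ 2.72 -4.72 -0.55]
[575.7 147.3  32. ] n 4 row [-0.004 -0.003  0.983] tot [-0.02 -0.01  3.93]
```

Request:
arm_command:
  rows:
    - [0,0,-0.5,0,0,-0.9375,1]
    - [0,0,0,0,0,-0.9375,1]
    - [0,0,0,0,0,-0.9375,1]
    - [0,0,0,0,0,-0.9375,1]
    - [0,0,0,0,0,-0.9375,1]

```text
clock: 6.85
position: [508.2, -1.4, 146.7]
orientation: [2.914, 1.168, 0.01]
ft_force: [0.6, -0.5, -0.2]
grip_width: 0.295
finger_force: 0.0
```

Request:
arm_command:
  rows:
    - [0,0,0,0,0,-0.9375,1]
    - [0,0,0,0,0,-0.9375,1]
    - [0,0,0,0,0,-0.9375,1]
    - [0,0,0,0,0,-0.9375,1]
    - [0,0,0,0,0,-0.9375,1]

```text
clock: 7.35
position: [508.2, -1.5, 146.7]
orientation: [2.382, 2.041, 0.008]
ft_force: [-0.5, 0.4, -0.3]
grip_width: 0.007
finger_force: 0.0
```

Request:
arm_command:
  rows:
    - [0,0,0,0,0,-0.9375,1]
    - [0,0,0,0,0,-0.9375,1]
    - [0,0,0,0,0,0,1]

```text
clock: 7.65
position: [508.0, -1.5, 146.7]
orientation: [2.1, 2.33, 0.007]
ft_force: [0.4, -0.1, -0.5]
grip_width: 0.007
finger_force: 0.0
```

```bash
sed -i 's/634.5,-110,5/638.5,-109.5,5/' h.py; python3 -c "
from h import *
plan(fw(-32,262,150),fw(-32,262,32))"
```

```text
t7.7 pos [508.   -1.5 146.7] fence [-118.7  120.9  146.7] F [ 0.4 -0.1 -0.5] w 0.007
[[-0.104  0.995  0.006]
 [ 0.995  0.104  0.   ]
 [-0.001  0.006 -1.   ]]
[579.7 147.8 150. ] n 5 row [ 0.94   0.579 -0.019] tot [ 4.7   2.89 -0.1 ]
[579.7 147.8  32. ] n 4 row [ 0.001 -0.006  0.983] tot [ 0.   -0.02  3.93]
```

Request:
arm_command:
  rows:
    - [0.94,0.58,0,0,0,0,1]
    - [0.94,0.58,0,0,0,0,1]
    - [0.94,0.58,0,0,0,0,1]
    - [0.94,0.58,0,0,0,0,1]
    - [0.94,0.58,0,0,0,0,1]

```text
clock: 8.15
position: [580.3, 149.2, 146.9]
orientation: [2.107, 2.325, 0.007]
ft_force: [-0.6, -1.2, 0.7]
grip_width: 0.006
finger_force: 0.0
```

Request:
arm_command:
  rows:
    - [0,0,0.98,0,0,0,1]
    - [0,0,0.98,0,0,0,1]
    - [0,0,0.98,0,0,0,1]
    - [0,0,0.85,0,0,0,1]
    - [0,0,0,0,0,0,1]

```text
clock: 8.65
position: [577.0, 147.8, 29.2]
orientation: [-2.107, -2.328, 0.002]
ft_force: [-0.7, -0.7, -0.7]
grip_width: 0.004
finger_force: 0.0
```

Request:
arm_command:
  rows:
    - [-0.2,0,0,0,0,0,1]
    - [-0.2,0,0,0,0,0,1]
    - [-0.2,0,0,0,0,0,1]
    - [-0.1,0,0,0,0,0,1]
    - [-0.1,0,0,0,0,0,1]

```text
clock: 9.15
position: [582.7, 123.5, 33.7]
orientation: [2.103, 2.329, 0.007]
ft_force: [0.1, 0.3, 0.7]
grip_width: 0.009
finger_force: 0.0
```

```bash
python3 -c "
from h import *
plan()"
```

```text
t9.2 pos [582.7 123.5  33.7] fence [-31.5 237.5  33.7] F [0.1 0.3 0.7] w 0.009
[[-0.102  0.995  0.006]
 [ 0.995  0.102  0.001]
 [-0.     0.006 -1.   ]]
```

Request:
arm_command:
  rows:
    - [-0.08,0.005,0,0,0,0,1]
    - [-0.08,0.005,0,0,0,0,1]
    - [-0.08,0.005,0,0,0,0,1]
    - [-0.08,0.005,0,0,0,0,1]
    - [0,0,0,0,0,0,1]

```text
clock: 9.65
position: [583.5, 115.1, 33.0]
orientation: [2.103, 2.331, 0.005]
ft_force: [-2.2, 3.2, 3.5]
grip_width: 0.003
finger_force: 2.1
```

Request:
arm_command:
  rows:
    - [-0.05,0.005,0,0,0,0,1]
    - [-0.05,0.005,0,0,0,0,1]
    - [-0.05,0.005,0,0,0,0,1]
    - [0,0,0,0,0,0,1]

```text
clock: 10.05
position: [584.1, 110.9, 32.9]
orientation: [2.103, 2.332, 0.005]
ft_force: [-1.8, 4.5, 3.3]
grip_width: 0.005
finger_force: 2.7
```

Request:
arm_command:
  rows:
    - [-0.05,0.005,0,0,0,0,1]
    - [-0.05,0.005,0,0,0,0,1]
    - [0,0,0,0,0,0,1]

```text
clock: 10.35
position: [584.5, 108.0, 32.7]
orientation: [2.103, 2.332, 0.005]
ft_force: [-3.2, 6.1, 2.2]
grip_width: 0.005
finger_force: 2.8
```

Request:
arm_command:
  rows:
    - [-0.05,0.005,0,0,0,0,1]
    - [-0.03,0.003,0,0,0,0,1]
    - [0,0,0,0,0,0,1]

```text
clock: 10.65
position: [584.8, 105.8, 32.7]
orientation: [2.104, 2.332, 0.004]
ft_force: [-3.2, 4.8, 3.3]
grip_width: 0.007
finger_force: 2.9
```

Request:
arm_command:
  rows:
    - [-0.03,0,0,0,0,0,1]
    - [-0.03,0,0,0,0,0,1]
    - [0,0,0,0,0,0,1]

```text
clock: 10.95
position: [584.9, 103.9, 32.7]
orientation: [2.104, 2.332, 0.004]
ft_force: [-3.2, 5.0, 4.2]
grip_width: 0.006
finger_force: 2.9
```

Request:
arm_command:
  rows:
    - [-0.03,0,0,0,0,0,1]
    - [-0.03,0,0,0,0,0,1]
    - [0,0,0,0,0,0,1]

```text
clock: 11.25
position: [585.0, 103.2, 32.7]
orientation: [-2.104, -2.332, -0.006]
ft_force: [-3.1, 9.2, 3.4]
grip_width: 0.01
finger_force: 5.1
```

Request:
arm_command:
  rows:
    - [-0.04,0,0,0,0,0,1]
    - [0,0,0,0,0,0,1]
    - [0,0,0,0,0,0,1]

```text
clock: 11.55
position: [585.0, 103.2, 32.7]
orientation: [-2.103, -2.332, -0.008]
ft_force: [-3.5, 14.6, 4.0]
grip_width: 0.005
finger_force: 7.3
```

Request:
arm_command:
  rows:
    - [0.5,0,0,0,0,0,1]
    - [0.5,0,-0.5,0,0,0,0.7]
    - [0,0,-1,0,0,0,0.3]
    - [0,0,-1,0,0,0,-0.2]
    - [0,0,-1,0,0,0,-1]

```text
clock: 12.05
position: [582.7, 130.4, 140.0]
orientation: [2.101, 2.331, 0.005]
ft_force: [0.4, 0.7, 0.6]
grip_width: 0.34
finger_force: 0.0
```

```bash
python3 -c "
from h import *
from workcell import bot
plan()
for n in('top','side'):
  t=bot.snapshot(n);np.savez(n+'2.npz',**t)
A=load('top2')['img'][147:222,225:325];B=load('side2')['img'][165:250,220:285]
A=cv2.resize(A,(480,360),interpolation=cv2.INTER_CUBIC);B=cv2.resize(B,(320,418),interpolation=cv2.INTER_CUBIC)
o=np.zeros((418,800,3),np.uint8);o[:360,:480]=A;o[:,480:]=B
cv2.imwrite('pics/c4.png',cv2.convertScaleAbs(o,alpha=1.6))"
```

```text
t12.1 pos [582.7 130.4 140. ] fence [-30.8 244.4 140. ] F [0.4 0.7 0.6] w 0.34
[[-0.103  0.995  0.005]
 [ 0.995  0.103 -0.   ]
 [-0.001  0.005 -1.   ]]
```

View pics/c4.png

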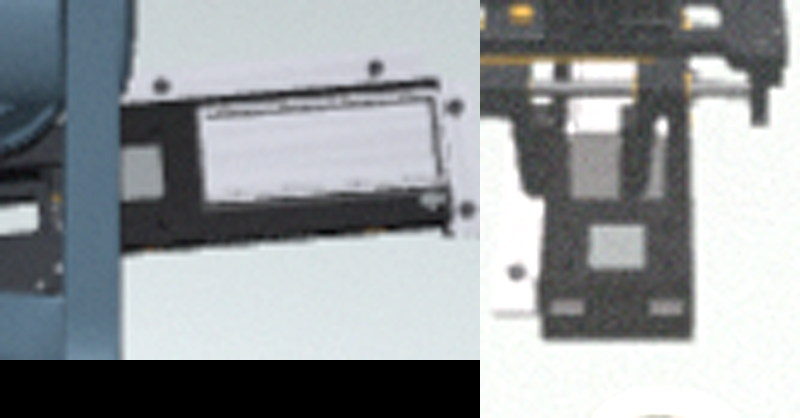

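```bash
sed -i 's/638.5,-109.5,5/638.7,-111.5,5/' h.py; python3 -c "
from h import *
t=load('top2')
for a in(-16,-68):
  for b in (145,10): print(a,b,[proj(t,fw(a,b,z)).round(1) for z in(99,109)])
print('seen front edge R,L',(225+198/4.8-.4,147+108/4.8-.4),(225+206/4.8-.4,147+206/4.8-.4))
# grasp points along arc: theta0=0
plan(fw(-42,13+112,140),fw(-42,125,60))
for th in np.arange(0,1.41,.1): 
  a=th+np.arctan2(24,112); r=np.hypot(24,112); print(round(th,1),(13+r*np.cos(a)).round(1),(5+50+r*np.sin(a)-19).round(1))
"
```

```text
-16 145 [array([264.8, 169. ]), array([264.9, 168.3])]
-16 10 [array([315.4, 164.6]), array([316.1, 163.8])]
-68 145 [array([266.6, 188.4]), array([266.8, 187.9])]
-68 10 [array([317.6, 183.9]), array([318.3, 183.3])]
seen front edge R,L (265.85, 169.1) (267.5166666666667, 189.51666666666668)
t12.2 pos [586.1 130.5 144. ] fence [-27.4 246.1 144. ] F [ 1.2 -0.3  0.1] w 0.431
[[-0.103  0.995  0.014]
 [ 0.995  0.103 -0.   ]
 [-0.001  0.014 -1.   ]]
[584.1   8.5 140. ] n 5 row [-0.807 -0.098  0.027] tot [-4.04 -0.49  0.13]
[584.1   8.5  60. ] n 3 row [ 0.001 -0.012  0.889] tot [ 0.   -0.04  2.67]
0.0 125.0 60.0
0.1 122.0 71.1
0.2 118.0 81.8
0.3 112.9 92.0
0.4 106.8 101.7
0.5 99.8 110.8
0.6 91.9 119.0
0.7 83.2 126.5
0.8 73.8 133.1
0.9 63.8 138.7
1.0 53.3 143.2
1.1 42.4 146.7
1.2 31.2 149.1
1.3 19.8 150.3
1.4 8.4 150.4
```

Request:
arm_command:
  rows:
    - [-0.81,-0.1,0.02,0,0,0,-1]
    - [-0.81,-0.1,0.02,0,0,0,-1]
    - [-0.81,-0.1,0.02,0,0,0,-1]
    - [-0.81,-0.1,0.02,0,0,0,-1]
    - [-0.81,-0.1,0.02,0,0,0,-1]

```text
clock: 12.65
position: [579.9, 6.8, 134.6]
orientation: [2.102, 2.331, 0.004]
ft_force: [-1.0, 0.4, 0.8]
grip_width: 0.892
finger_force: 0.0
```

Request:
arm_command:
  rows:
    - [0,0,0,0,0,0,-1]
    - [0,0,0,0,0,0,-1]
    - [0,0,0,0,0,0,-1]

```text
clock: 12.95
position: [580.1, 8.4, 134.7]
orientation: [2.102, 2.332, 0.005]
ft_force: [0.4, 0.3, 0.2]
grip_width: 1.0
finger_force: 0.0
```

```bash
python3 -c "
from h import *
plan(fw(-42,125,62))
"
```

```text
t12.9 pos [580.1   8.4 134.7] fence [-46.  125.3 134.7] F [0.4 0.3 0.2] w 1.0
[[-0.103  0.995  0.004]
 [ 0.995  0.103  0.001]
 [ 0.     0.004 -1.   ]]
[584.1   8.5  62. ] n 3 row [-0.004  0.041  0.808] tot [-0.01  0.12  2.42]
```

Request:
arm_command:
  rows:
    - [0,0.16,0.6,0,0,0,-1]
    - [0,0,0.8,0,0,0,-1]
    - [0,0,0.6,0,0,0,-1]
    - [0,0,0.4,0,0,0,-1]
    - [0,0,0,0,0,0,-1]

```text
clock: 13.45
position: [583.9, 9.1, 61.0]
orientation: [-2.103, -2.334, -0.002]
ft_force: [-0.5, 0.0, 0.1]
grip_width: 1.002
finger_force: 0.0
```

Request:
arm_command:
  rows:
    - [0,0,0,0,0,0,-0.1]
    - [0,0,0,0,0,0,0]
    - [0,0,0,0,0,0,0.5]
    - [0,0,0,0,0,0,0.5]
    - [0,0,0,0,0,0,0.5]
  grip_force: 12

```text
clock: 13.95
position: [585.1, 7.9, 63.1]
orientation: [2.102, 2.331, 0.004]
ft_force: [0.1, -0.2, 0.4]
grip_width: 0.588
finger_force: 11.9
```

```bash
python3 -c "
from h import *
plan(fw(-42,125,62))
"
```

```text
t13.9 pos [585.1   7.9  63.1] fence [-41.  124.2  63.1] F [ 0.1 -0.2  0.4] w 0.588
[[-0.103  0.995  0.004]
 [ 0.995  0.103  0.   ]
 [-0.     0.004 -1.   ]]
[584.1   8.5  62. ] n 1 row [ 0.026 -0.032  0.038] tot [ 0.03 -0.03  0.04]
```

```bash
python3 -c "
import numpy as np
r=114.5; a=.239+np.arange(0,21)*.069
print(np.c_[np.diff(r*np.cos(a))/30,-np.diff(r*np.sin(a))/30].round(3).tolist())"
```

```text
[[-0.071, -0.254], [-0.088, -0.248], [-0.105, -0.241], [-0.122, -0.233], [-0.138, -0.225], [-0.153, -0.215], [-0.167, -0.203], [-0.181, -0.191], [-0.193, -0.179], [-0.205, -0.165], [-0.216, -0.15], [-0.226, -0.135], [-0.235, -0.119], [-0.242, -0.103], [-0.249, -0.086], [-0.254, -0.068], [-0.258, -0.051], [-0.261, -0.033], [-0.263, -0.015], [-0.263, 0.004]]
```

Request:
arm_command:
  rows:
    - [-0.075,0,-0.254,0,0,0,0.5]
    - [-0.09,0,-0.248,0,0,0,0.5]
    - [-0.107,0,-0.241,0,0,0,0.5]
    - [-0.124,0,-0.233,0,0,0,0.5]
    - [-0.14,0,-0.225,0,0,0,0.5]

```text
clock: 14.45
position: [586.2, -7.5, 99.5]
orientation: [2.104, 2.332, 0.005]
ft_force: [-2.6, 4.9, -0.6]
grip_width: 0.588
finger_force: 12.0
```

Request:
arm_command:
  rows:
    - [-0.155,0,-0.215,0,0,0,0.5]
    - [-0.169,0,-0.203,0,0,0,0.5]
    - [-0.183,0,-0.191,0,0,0,0.5]
    - [-0.195,0,-0.179,0,0,0,0.5]
    - [-0.207,0,-0.165,0,0,0,0.5]

```text
clock: 14.95
position: [589.1, -34.9, 128.4]
orientation: [2.103, 2.332, 0.005]
ft_force: [-1.8, 4.5, 0.4]
grip_width: 0.591
finger_force: 12.0
```

```bash
python3 -c "
from h import *
plan()
"
```

```text
t14.9 pos [589.1 -34.9 128.4] fence [-41.5  81.3 128.4] F [-1.8  4.5  0.4] w 0.591
[[-0.103  0.995  0.003]
 [ 0.995  0.103  0.001]
 [ 0.001  0.004 -1.   ]]
```

Request:
arm_command:
  rows:
    - [-0.216,0,-0.15,0,0,0,0.5]
    - [-0.226,0,-0.135,0,0,0,0.5]
    - [-0.235,0,-0.119,0,0,0,0.5]
    - [-0.242,0,-0.103,0,0,0,0.5]
    - [-0.249,0,-0.086,0,0,0,0.5]

```text
clock: 15.45
position: [592.8, -70.3, 146.3]
orientation: [2.103, 2.331, 0.005]
ft_force: [-3.2, 3.9, 1.7]
grip_width: 0.591
finger_force: 12.0
```

Request:
arm_command:
  rows:
    - [-0.254,0,-0.068,0,0,0,0.5]
    - [-0.258,0,-0.051,0,0,0,0.5]
    - [-0.26,0,-0.033,0,0,0,0.5]

```text
clock: 15.75
position: [595.4, -93.8, 150.6]
orientation: [2.102, 2.33, 0.005]
ft_force: [-3.4, 2.3, 3.1]
grip_width: 0.59
finger_force: 12.0
```

```bash
python3 -c "
from h import *
plan()
"
```

```text
t15.8 pos [595.4 -93.8 150.6] fence [-41.3  22.  150.6] F [-3.4  2.3  3.1] w 0.59
[[-0.103  0.995  0.004]
 [ 0.995  0.103  0.   ]
 [-0.     0.004 -1.   ]]
```

Request:
arm_command:
  rows:
    - [-0.15,0,-0.01,0,0,0,0.5]
    - [-0.15,0,0,0,0,0,0.5]
    - [-0.05,0,0,0,0,0,0.5]
    - [0,0,0,0,0,0,0.5]

```text
clock: 16.15
position: [596.6, -104.7, 150.8]
orientation: [2.102, 2.329, 0.004]
ft_force: [-5.4, 0.2, 5.3]
grip_width: 0.59
finger_force: 12.0
```

Request:
arm_command:
  rows:
    - [-0.05,0,0,0,0,0,0.5]
    - [-0.05,0,0,0,0,0,0.5]
    - [0,0,0,0,0,0,0.5]

```text
clock: 16.45
position: [596.9, -107.4, 150.6]
orientation: [2.102, 2.33, 0.004]
ft_force: [-5.4, 1.1, 4.6]
grip_width: 0.587
finger_force: 12.0
```

Request:
arm_command:
  rows:
    - [-0.05,0,0,0,0,0,0.5]
    - [-0.05,0,0,0,0,0,0.5]
    - [0,0,0,0,0,0,0.5]

```text
clock: 16.75
position: [597.2, -110.2, 150.4]
orientation: [2.102, 2.33, 0.004]
ft_force: [-3.9, 1.3, 5.4]
grip_width: 0.591
finger_force: 12.0
```

Request:
arm_command:
  rows:
    - [-0.05,0,0,0,0,0,0.5]
    - [0,0,0,0,0,0,0.5]

```text
clock: 16.95
position: [597.3, -111.1, 150.3]
orientation: [2.103, 2.33, 0.005]
ft_force: [-4.5, 2.7, 5.4]
grip_width: 0.594
finger_force: 12.0
```

Request:
arm_command:
  rows:
    - [-0.06,0,0,0,0,0,0.5]
    - [0,0,0,0,0,0,0.5]

```text
clock: 17.15
position: [597.5, -112.5, 150.3]
orientation: [2.103, 2.331, 0.006]
ft_force: [-4.3, 4.6, 4.8]
grip_width: 0.591
finger_force: 12.0
```

Request:
arm_command:
  rows:
    - [-0.06,0,0,0,0,0,0.5]
    - [0,0,0,0,0,0,0.5]

```text
clock: 17.35
position: [597.7, -114.3, 150.3]
orientation: [2.103, 2.331, 0.006]
ft_force: [-3.9, 3.4, 5.8]
grip_width: 0.589
finger_force: 12.0
```

Request:
arm_command:
  rows:
    - [0,0,0,0,0,0,-1]
    - [0,0,0,0,0,0,-1]
    - [0,0,0,0,0,0,-1]
    - [0,0,0,0,0,0,-1]
    - [0,0,-0.5,0,0,0,-1]

```text
clock: 17.85
position: [596.1, -114.2, 163.2]
orientation: [-2.104, -2.332, -0.002]
ft_force: [-0.5, -0.1, -1.1]
grip_width: 0.995
finger_force: 0.0
```

Request:
arm_command:
  rows:
    - [0,0,-1,0,0,0,-1]
    - [0.6,0,-1,0,0,0,-1]
    - [1,0,-0.5,0,0,0,-1]
    - [1,0,0,0,0,0,-1]
    - [1,0,0,0,0,0,-1]

```text
clock: 18.35
position: [586.7, -6.5, 242.5]
orientation: [2.101, 2.328, 0.007]
ft_force: [-0.0, 0.4, 0.0]
grip_width: 1.0
finger_force: 0.0
```

Request:
arm_command:
  rows:
    - [1,0,0,0,0,0,-1]
    - [1,0,0,0,0,0,-1]
    - [1,0,0,0,0,0,-1]
    - [1,0,0,0,0,0,-1]
    - [0,0,0,0,0,0,-1]

```text
clock: 18.85
position: [573.5, 115.4, 241.5]
orientation: [2.098, 2.334, 0.008]
ft_force: [-0.2, 0.4, -1.3]
grip_width: 0.997
finger_force: 0.0
```

```bash
python3 -c "
from h import *
from workcell import bot
plan()
for n in('top','side'):
  t=bot.snapshot(n);np.savez(n+'3.npz',**t)
t=load('top3');s=load('side3')
print('fin top',[proj(q,fw(-42,110,68)).round(1) for q in(t,s)])
A=t['img'][147:222,215:340];B=s['img'][140:250,210:295]
A=cv2.resize(A,(400,240),interpolation=cv2.INTER_CUBIC);B=cv2.resize(B,(400,518),interpolation=cv2.INTER_CUBIC)
o=np.zeros((518,800,3),np.uint8);o[:240,:400]=A;o[:,400:]=B
cv2.imwrite('pics/c5.png',cv2.convertScaleAbs(o,alpha=1.6))"
```

```text
t18.9 pos [573.5 115.4 241.5] fence [-41.5 232.4 241.5] F [-0.2  0.4 -1.3] w 0.997
[[-0.106  0.994  0.006]
 [ 0.994  0.106  0.001]
 [ 0.001  0.006 -1.   ]]
fin top [array([278. , 179.5]), array([247.7, 192.3])]
```

View pics/c5.png

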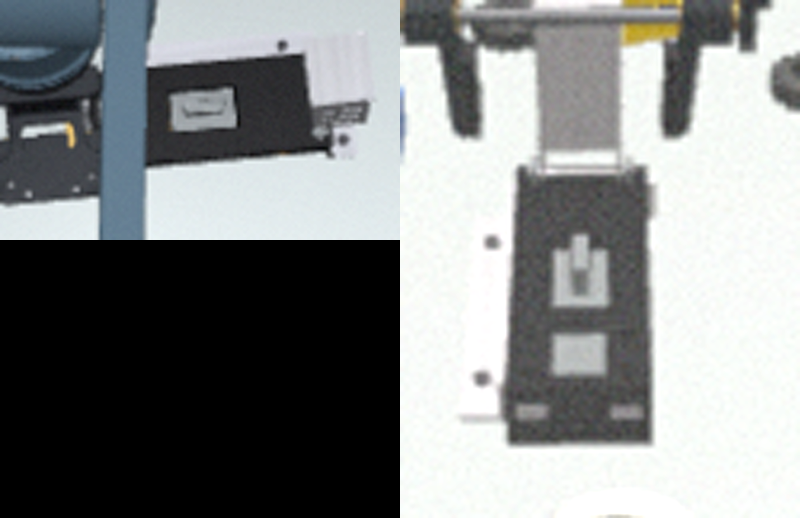

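The bed stands up, the fin is visible at side crop (580,250), and the fin matches the prediction to within half a pixel. I'll go to the cassette.

```bash
python3 -c "
from h import *
plan(fw(-42,110,150),fw(-42,110,54))
"
```

```text
t18.9 pos [574.  112.5 241.1] fence [-41.3 229.4 241.1] F [-0.  -0.1 -0.2] w 1.0
[[-0.104  0.995  0.005]
 [ 0.995  0.104 -0.   ]
 [-0.001  0.005 -1.   ]]
[585.6  -6.4 150. ] n 4 row [-0.995 -0.011  0.759] tot [-3.98 -0.05  3.04]
[585.6  -6.4  54. ] n 4 row [ 0.    -0.004  0.8  ] tot [ 0.   -0.02  3.2 ]
```

Request:
arm_command:
  rows:
    - [-0.995,-0.01,0.76,0,0,0,0]
    - [-0.995,-0.01,0.76,0,0,0,0]
    - [-0.995,-0.01,0.76,0,0,0,0]
    - [-0.995,-0.01,0.76,0,0,0,0]
    - [0,0,0,0,0,0,0]

```text
clock: 19.45
position: [583.5, -11.2, 145.8]
orientation: [-2.11, -2.327, 0.001]
ft_force: [0.1, -0.0, -0.4]
grip_width: 0.572
finger_force: 0.0
```

Request:
arm_command:
  rows:
    - [0,0,0.8,0,0,0,0]
    - [0,0,0.8,0,0,0,0]
    - [0,0,0.8,0,0,0,0]
    - [0,0,0.5,0,0,0,0]
    - [0,0,0,0,0,0,0]

```text
clock: 19.95
position: [584.3, -6.7, 60.3]
orientation: [-2.105, -2.332, -0.002]
ft_force: [-0.1, -0.1, 0.1]
grip_width: 0.503
finger_force: 0.0
```

```bash
python3 -c "
from h import *
plan(fw(-42,110,53))
"
```

```text
t19.9 pos [584.3  -6.7  60.3] fence [-43.3 109.9  60.3] F [-0.1 -0.1  0.1] w 0.503
[[-0.102  0.995  0.001]
 [ 0.995  0.102  0.001]
 [ 0.001  0.001 -1.   ]]
[585.6  -6.4  53. ] n 1 row [0.005 0.044 0.243] tot [0.   0.04 0.24]
```

Request:
arm_command:
  rows:
    - [0,0.02,0.12,0,0,0,0.3]
    - [0,0,0.12,0,0,0,0.5]
    - [0,0,0,0,0,0,0.5]

```text
clock: 20.25
position: [586.7, -6.6, 55.3]
orientation: [2.102, 2.33, 0.006]
ft_force: [-0.3, -0.2, -0.4]
grip_width: 0.26
finger_force: 0.0
```

```bash
python3 -c "
from h import *
plan(fw(-42,110,53))
"
```

```text
t20.2 pos [586.7  -6.6  55.3] fence [-40.9 109.7  55.3] F [-0.3 -0.2 -0.4] w 0.26
[[-0.103  0.995  0.005]
 [ 0.995  0.103  0.   ]
 [-0.     0.005 -1.   ]]
[585.6  -6.4  53. ] n 1 row [ 0.011 -0.036  0.076] tot [ 0.01 -0.04  0.08]
```

Request:
arm_command:
  rows:
    - [0,-0.02,0.08,0,0,0,0.5]
    - [0,0,0,0,0,0,1]
    - [0,0,0,0,0,0,1]
    - [0,0,0,0,0,0,1]
    - [0,0,0,0,0,0,1]
  grip_force: 35

```text
clock: 20.75
position: [585.8, -6.6, 52.4]
orientation: [2.102, 2.33, 0.005]
ft_force: [0.5, 0.5, 0.8]
grip_width: 0.11
finger_force: 35.0
```

```bash
python3 -c "
from h import *
plan()
"
```

```text
t20.8 pos [585.8  -6.6  52.4] fence [-41.9 109.8  52.4] F [0.5 0.5 0.8] w 0.11
[[-0.103  0.995  0.004]
 [ 0.995  0.103  0.   ]
 [-0.     0.004 -1.   ]]
```

Width 9.7 mm: the fin is held. Draw it straight up, slowly at first.

Request:
arm_command:
  rows:
    - [0,0,-0.2,0,0,0,1]
    - [0,0,-0.3,0,0,0,1]
    - [0,0,-0.4,0,0,0,1]
    - [0,0,-0.5,0,0,0,1]
    - [0,0,-0.5,0,0,0,1]

```text
clock: 21.25
position: [585.7, -6.7, 111.1]
orientation: [2.102, 2.33, 0.006]
ft_force: [0.7, -0.2, -1.8]
grip_width: 0.107
finger_force: 35.0
```

Request:
arm_command:
  rows:
    - [0,0,-0.7,0,0,0,1]
    - [0,0,-1,0,0,0,1]
    - [0,0,-1,0,0,0,1]
    - [0,0,-0.8,0,0,0,1]
    - [0,0,0,0,0,0,1]

```text
clock: 21.75
position: [587.5, -7.1, 219.8]
orientation: [2.097, 2.325, 0.012]
ft_force: [-0.3, 0.0, -0.9]
grip_width: 0.108
finger_force: 35.0
```

Run:
```python
from h import *
from workcell import bot
plan()
for n in('top','side'):
  t=bot.snapshot(n);np.savez(n+'4.npz',**t)
t=load('top0');t4=load('top4');s=load('side4')
A=cv2.resize(t['img'][172:225,60:140],(640,424),interpolation=cv2.INTER_CUBIC)
B=cv2.resize(s['img'][120:320,205:300],None,fx=1.6,fy=2.8,interpolation=cv2.INTER_CUBIC)[:,:155]
o=np.zeros((600,800,3),np.uint8);o[:424,:640]=cv2.convertScaleAbs(A,alpha=1.4);o[:560,645:645+B.shape[1]]=B
cv2.imwrite('pics/c6.png',o)
```

```text
t21.8 pos [587.5  -7.1 219.8] fence [-40.2 109.1 219.8] F [-0.3  0.  -0.9] w 0.108
[[-0.103  0.995  0.013]
 [ 0.995  0.103 -0.001]
 [-0.003  0.013 -1.   ]]
```

View pics/c6.png

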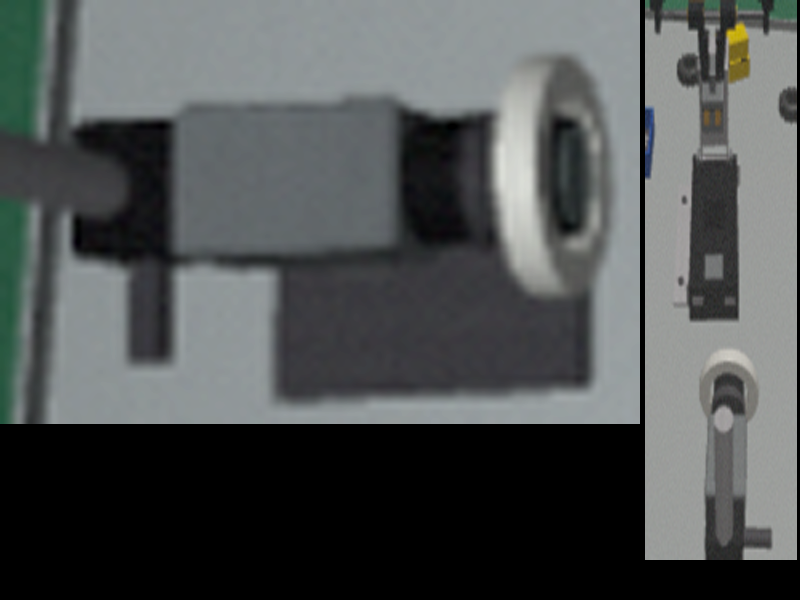

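The cassette is out, with its brass contacts facing the camera at side crop (712,118). The ring's front face centres at crop (577,175). Next I'll get the camera axis from the housing edges.

Run:
```python
from h import *
np.set_printoptions(precision=2,suppress=True,linewidth=150)
def edge(g,lo,hi,pos,sign):  # g: gray with scan lines as columns; peak gradient row in [lo,hi]
    out=[]
    for c in pos:
        d=sign*np.gradient(cv2.GaussianBlur(g,(0,0),1)[:,c]); k=lo+int(np.argmax(d[lo:hi])); a,b,e=d[k-1:k+2]
        out.append(k+.5*(a-e)/(a-2*b+e))
    return np.array(out)
t,s=load("top0"),load("side4")
gt=cv2.cvtColor(t["img"],6).astype(float); gs=cv2.cvtColor(s["img"],6).astype(float)
cols=np.arange(84,107)
rows=np.arange(272,292)
for nm,cam,g,pos,lo,hi,sg in (("top up",t,gt,cols,182,188,-1),("top low",t,gt,cols,199,206,-1),("side L",s,gs.T,rows,236,250,-1),("side R",s,gs.T,rows,262,276,1)):
    e=edge(g,lo,hi,pos,sg); ok=abs(e-np.median(e))<3; p=np.polyfit(pos[ok],e[ok],1); r=np.std(e[ok]-np.polyval(p,pos[ok]))
    a,b=(pos[0],np.polyval(p,pos[0])),(pos[-1],np.polyval(p,pos[-1]))
    if nm[0]=="s": a,b=a[::-1],b[::-1]
    A,B=plane(cam,*a,220),plane(cam,*b,220); d=(B-A) if A[1]>B[1] else A-B
    print(nm,"res",round(r,2),a,b,A,B,"axis ang",np.arctan2(d[0],-d[1]).round(3))
for u in (570,577,584): print(u,plane(t,60+u/8-.44,172+175/8-.44,200))
```

```text
top up res 0.17 (np.int64(84), np.float64(184.3610446045176)) (np.int64(106), np.float64(183.68490226149)) [542.66 450.21 220.  ] [544.91 399.85 220.  ] axis ang 0.045
top low res 0.29 (np.int64(84), np.float64(202.20527501416905)) (np.int64(106), np.float64(202.65394427725553)) [501.53 447.21 220.  ] [501.17 397.   220.  ] axis ang -0.007
side L res 0.12 (np.float64(243.3590159081817), np.int64(272)) (np.float64(241.75288157072913), np.int64(291)) [545.04 408.44 220.  ] [542.8  450.43 220.  ] axis ang 0.053
side R res 0.04 (np.float64(268.40488383269667), np.int64(272)) (np.float64(268.2609015349981), np.int64(291)) [500.31 404.35 220.  ] [497.53 446.3  220.  ] axis ang 0.066
570 [525.58 348.29 200.  ]
577 [525.61 346.24 200.  ]
584 [525.64 344.19 200.  ]
```

Request:
arm_command:
  rows:
    - [0,0,0,0,0,0.365,1]
    - [0,0,0,0,0,0,1]

```text
clock: 22.05
position: [583.8, -6.4, 212.3]
orientation: [-2.164, -2.278, -0.002]
ft_force: [0.1, 0.1, -0.8]
grip_width: 0.109
finger_force: 35.0
```

```bash
python3 -c "
from h import *
plan(np.array([532.8,208.4,223.4]))"
```

```text
t22.1 pos [583.8  -6.4 212.3] fence [-43.8 110.2 212.3] F [ 0.1  0.1 -0.8] w 0.109
[[-0.051  0.999  0.001]
 [ 0.999  0.051  0.001]
 [ 0.001  0.001 -1.   ]]
[532.8 208.4 223.4] n 8 row [ 0.905 -0.166 -0.045] tot [ 7.24 -1.33 -0.36]
```

Request:
arm_command:
  rows:
    - [0.5,-0.09,-0.025,0,0,0,1]
    - [0.9,-0.165,-0.045,0,0,0,1]
    - [0.9,-0.165,-0.045,0,0,0,1]
    - [0.9,-0.165,-0.045,0,0,0,1]
    - [0.9,-0.165,-0.045,0,0,0,1]

```text
clock: 22.55
position: [554.9, 117.0, 219.6]
orientation: [2.161, 2.279, 0.004]
ft_force: [-0.1, -0.5, -0.4]
grip_width: 0.111
finger_force: 35.0
```

Request:
arm_command:
  rows:
    - [0.9,-0.165,-0.045,0,0,0,1]
    - [0.9,-0.165,-0.045,0,0,0,1]
    - [0.8,-0.165,-0.045,0,0,0,1]
    - [0.5,-0.08,-0.02,0,0,0,1]
    - [0,0,0,0,0,0,1]

```text
clock: 23.05
position: [533.0, 209.0, 224.6]
orientation: [2.158, 2.281, 0.004]
ft_force: [-0.0, -0.1, -1.4]
grip_width: 0.11
finger_force: 35.0
```

Request:
arm_command:
  rows:
    - [0,0,0,0,0,0,1]
    - [0,0,0,0,0,0,1]
    - [0,0,0,0,0,0,1]

```text
clock: 23.35
position: [534.3, 206.0, 224.8]
orientation: [2.163, 2.275, 0.004]
ft_force: [-0.4, 0.1, -1.1]
grip_width: 0.107
finger_force: 35.0
```

Run:
```python
from h import *
from workcell import bot
plan(np.array([532.8,208.4,223.4]))
for n in('top','side'):
  t=bot.snapshot(n);np.savez(n+'5.npz',**t)
t=load('top5');s=load('side5')
print('exp contact',[proj(q,(531.3,236.4,200)).round(1) for q in(t,s)])
A=cv2.resize(t['img'][140:240,60:340],(800,286),interpolation=cv2.INTER_CUBIC)
B=cv2.resize(s['img'][150:300,200:310],(230,314),interpolation=cv2.INTER_CUBIC)
C=cv2.resize(s['img'][195:265,225:300],(336,314),interpolation=cv2.INTER_CUBIC)
o=np.zeros((600,800,3),np.uint8);o[:286]=A;o[286:,:230]=B;o[286:,235:571]=C
cv2.imwrite('pics/c7.png',cv2.convertScaleAbs(o,alpha=1.4))
```

```text
t23.4 pos [534.3 206.  224.8] fence [-71.2 326.5 224.8] F [-0.4  0.1 -1.1] w 0.107
[[-0.051  0.999  0.004]
 [ 0.999  0.051  0.   ]
 [-0.     0.004 -1.   ]]
[532.8 208.4 223.4] n 1 row [ 0.084 -0.047  0.046] tot [ 0.08 -0.05  0.05]
exp contact [array([178.6, 191.7]), array([259.5, 216.6])]
```

View pics/c7.png

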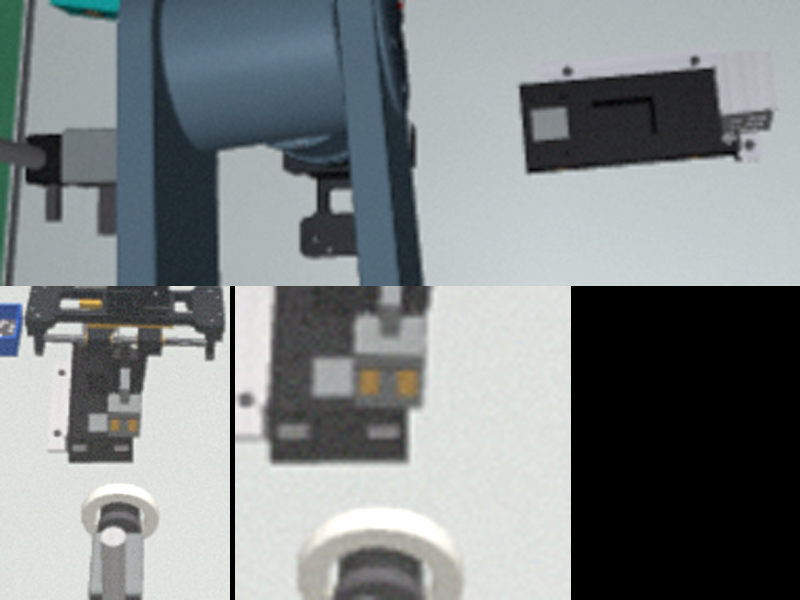

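Request:
arm_command:
  rows:
    - [0.08,-0.05,0.045,0,0,0,1]
    - [0,0,0,0,0,0,1]
    - [0,0,0,0,0,0,1]
    - [0,0,0,0,0,0,1]
    - [0,0,0,0,0,0,1]

```text
clock: 23.95
position: [532.4, 209.3, 223.6]
orientation: [2.161, 2.276, 0.005]
ft_force: [-0.0, -0.3, -2.2]
grip_width: 0.106
finger_force: 35.0
```

Run:
```python
from h import *
from workcell import bot
plan(np.array([532.8,208.4,223.4]))
s=bot.snapshot('side'); im=s['img']; hsv=cv2.cvtColor(im,40)
m=cv2.inRange(hsv,(8,90,60),(28,255,255)); m[:200]=0;m[235:]=0;m[:,:240]=0;m[:,285:]=0
v,u=np.nonzero(m); print('brass',len(u),u.mean(),v.mean(),'exp',proj(s,(531.3,236.4,200)))
# truck flush check: dark chassis side edges (top view) vs fence prediction
t=load('top5')
for a,b,z in((0,210,50),(-84,210,50),(-84,5,50)): print((a,b),proj(t,fw(a,b,z)).round(1))
k=lambda u,v:(60+u/2.857-.4,140+v/2.86-.4)
print('seen',[np.round(k(*p),1) for p in((520,85),(527,171),(722,158))])
```

```text
t23.9 pos [532.4 209.3 223.6] fence [-72.7 330.  223.6] F [-0.  -0.3 -2.2] w 0.106
[[-0.052  0.999  0.004]
 [ 0.999  0.052  0.   ]
 [ 0.     0.004 -1.   ]]
[532.8 208.4 223.4] n 1 row [-0.031  0.011  0.007] tot [-0.03  0.01  0.01]
brass 45 259.3333333333333 217.55555555555554 exp [259.46263759 216.55354311]
(0, 210) [240.3 168.9]
(-84, 210) [242.9 198.7]
(-84, 5) [316.9 192.1]
seen [array([241.6, 169.3]), array([244.1, 199.4]), array([312.3, 194.8])]
```

```bash
python3 -c "
from workcell import bot
print(bot.sign_off())"
```

```text
the job is handed in; nothing more can be done
None
```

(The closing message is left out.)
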